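# Key a vial holder into the stirrer well

### The arm

A 6-joint arm with a two-finger parallel gripper is mounted at the origin on the work surface. World frame = base frame: x ahead of the robot, y to its left, z up, the work surface at z = 0. Lengths are in mm, angles in rad, forces in N, time in s.
With the tool pointing down it reaches from about 300 to 775 mm from the base axis. Payload 14.6 kg.
Tool frame: the origin (TCP) lies on the centre line of the jaws, within the pads' length; the fingertips stand manip.finger_overhang ahead of it and the grasp point (between the pads) lies 11 mm behind it (manip.finger_overhang is the distance from the TCP to the fingertips, in mm); y points along the fingers, x is the direction in which the jaws open and shut, and the axes are right-handed (so a half turn about y gives the same grasp; the last joint's range is limited). The gripper opens to 94 mm and grips with 3 to 60 N. Pads are 16 mm wide; open, the fingers measure 119 mm over their backs; the gripper's body (75 mm by 177 mm) begins 78 mm behind the grasp point.
Start: joints at [-1.168, 0.3, 1.521, -0, 1.321, -0.067], TCP at [248.981, -490.406, 213.446] pointing down, gripper open.
Joint ranges: [-3.03, 3.03], [-0.79, 2.21], [0.23, 2.52], [-1.04, 4.18], [0, 3.07], [-2.55, 2.55]. Speed limits (rad/s): [2.22, 2.22, 2.57, 3.14, 3.14, 3.14].

### API

Orientations are given as [roll, pitch, yaw] about the fixed x, y, z axes, in that order (R = Rz(yaw) Ry(pitch) Rx(roll)).
In Python, from cell import monitor, viewer, ticket, manip gives the robot as it stands.
- The arm moves only by the shell command python3 -m jog 'ROWS' [FORCE]. ROWS is JSON, a list of rows, each an object of numbers: "grip": the finger opening in cm, from 0 to 9.4; "dx", "dy", "dz": the shift along the tool's x, y, z in cm; "spin": the turn about the tool's y in degrees. In form: [{"grip": .., "dx": .., "dy": .., "dz": .., "spin": ..}, ...]. A call has 1 to 20 rows; each row is the pose to reach, as a shift and turn from the pose commanded when the call began, along the tool's axes at that moment; what a row does not reach only later rows make up. A row lasts 1/8 s, in which the tool goes at most 62.5 mm and 10.7 degrees, less where a joint would pass 70% of its speed; a pose out of reach is approached as far as the arm can. A call with a gripper value outside its range is refused whole. The fingers move at their own pace and stop on an object; FORCE is the grip in N (left out, the last holds). Time passes only in rows, so rows that repeat a pose let the fingers close. It gives the time, the measured TCP pose, the force and the opening at its end, in the units of the state.
- monitor.read_state(): the state, without advancing time (a new reading comes with each control period).
- viewer.camera(name): name is "side" or "top" or "wrist"; returns a dict with "color" (400x640x3 uint8, red, green, blue), "vertical_fov" (degrees; the focal length in pixels is half the picture's height over the tangent of half this angle, whatever the lens; pixels are square), "cx", "cy" (the principal point, pixels), "k1" (the pictures are not rectified: a ray, as slopes to the right and down, at radius r is drawn at 1 + k1 r^2 times it, then the intrinsics apply), "rvec" (rotation vector, rad) and "tvec" (3), from world to camera coordinates, as OpenCV has them. Camera axes: x right, y down, z forward; pixel columns grow to the right and rows downward; lengths in mm; the calibration is good to about 2 mm. A picture is of the moment at which its call begins. There is no depth.
- ticket.sign_off(): hands the job in, once; it reports no verdict.
The state is a dict: "clock": time; "joints": joint angles; "qd": joint speeds; "effort": joint torques, N m; "eef_pos": TCP position; "eef_rot": TCP orientation; "wrist_force": force on the tool from outside, world axes, zero at the start; "moment": the same for the moment, N m; "finger_gap": finger opening in mm.
Only numpy, scipy, OpenCV 4.12 (cv2) and the standard library are available. Lean on these libraries where they do the work, as an engineer would, in place of code of your own. Each camera call takes 0.05 s, during which the arm holds its last target. There are 200 camera calls.

### The job

Put the white vial holder into the round well of the stirrer and find, by turning it gently under a light push, the orientation in which the notch in its foot drops over the hidden key in the well. Leave it fully home with its flange flat on the black block, let go of it, and never force it. Leave the other things on the bench where they are.

Things in the scene. Friction and masses are not known exactly. Their poses are not given: they have to be found in the camera images.
- holder_center (a point): Centre of the white plastic vial holder, on its upright axis, 32 mm above its underside (z up). About 150 g. Top part, 30 to 64 mm above the underside: a block 44 mm along the holder's x, 34 mm along its y, to be gripped across the 34 mm; vial hole 22 mm wide, 26 mm deep in its top. Below it a round flange 56 mm across, 24 to 30 mm up; a round guide 46 mm across; then a foot.
- holder_notch (a point): Point in the notch of the holder's foot, 14 mm from its axis on the holder's own +x side, 4 mm above the underside; axes as the holder's. The foot, 8 mm high, within 19.5 mm of the axis (a cone leads to the guide), has this one notch, open down and outwards: 10 mm wide, from 8 mm off the axis to the edge. Above it a pointer tab, 8 mm wide, juts from the flange to 37 mm from the axis.
- well_mouth (a point): Centre of the mouth of the well in the flat top of the black block, 75 mm above the bench; axes as the stirrer's, z up. Round bore 49 mm across, 25 mm deep, 2.5 mm chamfer. Fully home, the holder's flange lies on the block's top with the underside of its foot 24 mm below the mouth. Turned wrongly it rests on the key, 6 mm too high. Holder and block may press on each other with 30 N at most.
- well_floor (a point): Centre of the well's floor, 50 mm above the bench. One dark key stands on it, 7.5 mm wide, 12 to 18 mm off the well's axis, top 7 mm above the floor. Its direction is unknown, up to 0.7 rad either side of the stirrer's +x; it does not turn. Sprung: yields 3 mm down, from 3 N up to 7 N, then solid (holder still 3 mm too high); pops up into the notch, which fits it with about 0.08 rad to spare either way.
- stirrer: The stirrer, fixed: a cream box 30 mm high, 150 mm along its x, 130 mm along its y, with a black block 86 x 86 x 45 mm on top that holds the well; a knob and a rocker switch (not used) on its -x face. Origin: on the well's axis, at bench level; the box reaches 87 mm to its -x, 63 mm to its +x, 65 mm to each side. z up.
- vial: Bystander: amber glass vial, 27 mm across, 72 mm tall, standing on the bench. Origin: centre of its underside.
- beaker: Bystander: small open glass beaker, 54 mm across the rim, 65 mm tall. Origin: centre of its underside.
- jar: Bystander: closed glass jar, 56 mm across, 60 mm tall. Origin: centre of its underside.
- weight: Bystander: steel weight with a knob, 40 mm across, 48 mm tall. Origin: centre of its underside.
- collar: Bystander: plain white plastic ring, 40 mm outside, 26 mm bore, 12 mm thick, lying flat. Origin: centre of its underside.
- plate: Bystander: flat steel plate 70 x 45 x 5 mm lying on the bench. Origin: centre of its underside.
- driver: Bystander: screwdriver, 160 mm long, lying on the bench along its own x axis. Origin: about mid-length, on its underside.
Things that resemble listed ones, but are neither listed nor needed, are in the scene too. Leave any red look-alike of the part that bears holder_center alone.

How it is judged (in metres and radians):
At the end, for the whole second after the job is handed in: The holder stands in the well fully home: its flange within 2.5 mm of the block's top (resting on the key it would be 3 to 6 mm too high), its axis within 3 mm of the well's, tilted by less than 0.05 rad, released and at rest (z of holder_center in the frame of stirrer below 0.0845 m and horizontal distance between holder_center and well_mouth below 0.003 m and angle between holder_center's own z axis and vertical below 0.05 rad and linear speed of holder below 0.01 m/s); the robot touches nothing.
It fails at once if the holder and the stirrer press on each other with more than 30 N (contact force between holder and stirrer above 30 N).
It fails at once if another thing on the bench is moved by more than 30 mm or tipped over (distance of any of vial, beaker, jar, weight, collar, plate, driver from where it was at the start of the episode above 0.03 m or angle between any of vial, beaker, jar, weight, collar, plate's own z axis and vertical above 0.5 rad).
It also fails if it takes over 72 s, if anything falls off the work surface, if the arm or the gripper's body presses on something with over 40 N, if the wrist force passes 120 N, or if a joint passes its speed limit or range.

## Working session

There is one attempt and no reset: what is moved stays moved. The work goes in short steps, Python scripts to look and compute and a shell command to move; the robot and the scene stay as the last step left them, time stands still between calls to the robot, and variables do not carry over. Pictures are saved under pics/ and viewed, about 8 in all and at most 12, crops included, and the job is handed in when it is done.

```bash
mkdir -p pics; ls; cat > h.py <<'E'
import numpy as np, cv2
from cell import monitor, viewer, ticket, manip
def K(c):
    f=200/np.tan(np.radians(c["vertical_fov"])/2); return np.array([[f,0,c["cx"]],[0,f,c["cy"]],[0,0,1.]])
def D(c): return np.array([c["k1"],0,0,0,0.])
def proj(c,P): return cv2.projectPoints(np.float64(P).reshape(-1,1,3),np.float64(c["rvec"]),np.float64(c["tvec"]),K(c),D(c))[0].reshape(-1,2)
def ray(c,uv,z):
    p=cv2.undistortPoints(np.float64(uv).reshape(-1,1,2),K(c),D(c)).reshape(-1,2)
    R=cv2.Rodrigues(np.float64(c["rvec"]))[0]; t=np.float64(c["tvec"]).ravel(); o=-R.T@t
    d=np.c_[p,np.ones(len(p))]@R; return o+d*((z-o[2])/d[:,2])[:,None]
def save(c,name,box=None,s=1):
    im=c["color"][:,:,::-1]
    if box: im=im[box[1]:box[3],box[0]:box[2]]
    cv2.imwrite("pics/"+name,cv2.resize(im,None,fx=s,fy=s,interpolation=cv2.INTER_CUBIC))
E
python3 - <<'E'
from h import *
import pickle
cs={n:viewer.camera(n) for n in("top","side","wrist")}
pickle.dump(cs,open("c0.pkl","wb"))
for n,c in cs.items(): print(n,{k:v for k,v in c.items() if k!="color"})
save(cs["top"],"top0.png",s=1.25); save(cs["side"],"side0.png",s=1.25)
print(monitor.read_state(),manip.finger_overhang)
E
```

```text
pics
top {'vertical_fov': 53.90238815182529, 'cx': 318.4789975733731, 'cy': 200.93802171075697, 'k1': -0.022645777053433857, 'rvec': array([ 2.14556836, -2.13346511,  0.12527894]), 'tvec': array([  9.13474629, 550.79537942, 993.33739289])}
side {'vertical_fov': 55.75871358122302, 'cx': 315.2912040364712, 'cy': 199.63192982187502, 'k1': -0.0696637889640265, 'rvec': array([ 2.02836749, -0.43086344,  0.23195394]), 'tvec': array([-494.79790186,  187.85300943,  887.91499073])}
wrist {'vertical_fov': 62.93102584158267, 'cx': 321.9359043932938, 'cy': 196.29959864946085, 'k1': -0.06586462744068934, 'rvec': array([-2.47606931,  1.52007495,  0.20625589]), 'tvec': array([-549.95678874,  -26.61922679,  390.59232331])}
{'clock': 0.15, 'joints': array([-1.16759926e+00,  3.00336086e-01,  1.52146612e+00, -2.59334049e-05,
        1.32072066e+00, -6.66182062e-02]), 'qd': array([ 1.48694767e-03, -2.73090806e-03, -3.01206958e-03, -1.39773246e-03,
        1.30934934e-04, -1.18763793e-05]), 'effort': array([ 4.87017551e-04, -5.31956756e+01, -3.52820420e+01,  7.08177849e-02,
        2.36258592e-02, -5.98972247e-05]), 'eef_pos': array([ 248.8963673 , -490.22269246,  213.00902643]), 'eef_rot': array([-1.57075947e+00,  9.29819772e-04, -1.10097460e+00]), 'wrist_force': array([-0.50564388,  0.32825402,  0.03244034]), 'moment': array([ 0.02607465,  0.04014638, -0.00169026]), 'finger_gap': 94.2040539172999} 8.0
```

View pics/top0.png

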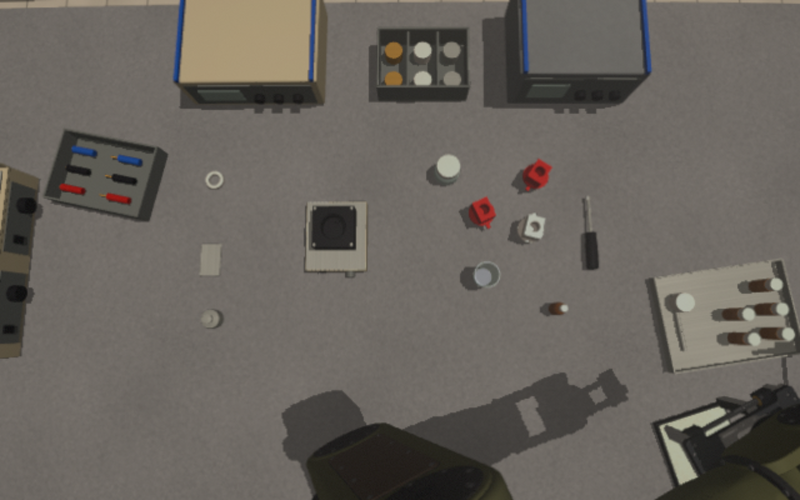

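View pics/side0.png

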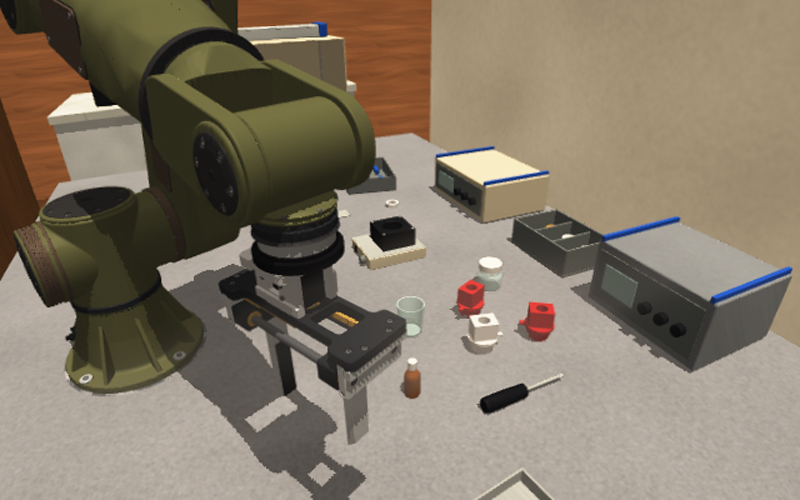

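The top view shows these candidates, in /1.25 pixels:
- **White holder:** (426,182).
- **Red look-alikes:** (386,170) and (430,139). Not to be touched.
- **Other white things:** the jar lid at (358,134), the ring at (171,144) and the lid in the tray at (548,242).

The stirrer block is at about (267,182). I choose the white one with the tab and the hole, and check it in a crop.

```bash
python3 - <<'E'
from h import *
import pickle
cs=pickle.load(open("c0.pkl","rb"));c=cs["top"];s=cs["side"]
def crop(c,b,f): 
    return cv2.resize(c["color"][b[1]:b[3],b[0]:b[2],::-1],None,fx=f,fy=f,interpolation=cv2.INTER_CUBIC)
a=crop(c,(402,162,452,207),8);b=crop(c,(235,155,305,225),5.14)[:360]
d=crop(s,(360,240,410,285),8);e=crop(s,(275,165,345,228),5.7)[:360]
r1=np.hstack([a,b[:, :360]]);r2=np.hstack([d,e[:,:360]])
cv2.imwrite("pics/crop.png",cv2.resize(np.vstack([r1,r2]),None,fx=.8,fy=.8))
print(ray(c,[(426,181)],64),ray(c,[(267,182)],75),ray(s,[(387,260)],64),ray(s,[(313,180)],75))
E
```

```text
Traceback (most recent call last):
ValueError: all the input array dimensions except for the concatenation axis must match exactly, but along dimension 0, the array at index 0 has size 360 and the array at index 1 has size 359
```

```bash
python3 - <<'E'
from h import *
import pickle
cs=pickle.load(open("c0.pkl","rb"));c=cs["top"];s=cs["side"]
def crop(c,b,sz): 
    return cv2.resize(c["color"][b[1]:b[3],b[0]:b[2],::-1],sz,interpolation=cv2.INTER_CUBIC)
a=crop(c,(402,162,452,202),(375,300));b=crop(c,(235,157,310,217),(375,300))
d=crop(s,(360,240,410,280),(375,300));e=crop(s,(275,165,350,225),(375,300))
cv2.imwrite("pics/crop.png",np.vstack([np.hstack([a,b]),np.hstack([d,e])]))
print(ray(c,[(426,181)],64),ray(c,[(267,182)],75),ray(s,[(387,260)],64),ray(s,[(313,180)],75))
E
```

```text
[[ 599.93369054 -263.75405706   64.        ]] [[593.91166338 143.29636615  75.        ]] [[ 590.4541317  -282.59959928   64.        ]] [[595.08095923 144.15237127  75.        ]]
```

View pics/crop.png

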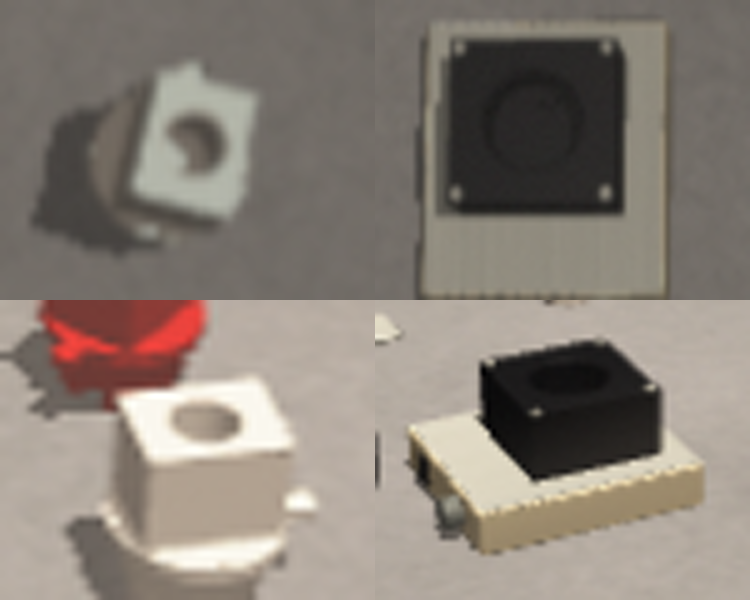

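The crop shows the white holder with its hole at top-camera px (428.5,181) and its tab at (427.6,171), so the tab points away from the robot. The stirrer's bore is at top px (267,181.4) and side px (313.8,181). Its knob is on the near side, so the stirrer's +x is roughly the world's +x. Next I fit both poses.

```bash
python3 - <<'E'
from h import *
import pickle
from scipy.optimize import least_squares
cs=pickle.load(open("c0.pkl","rb"));c=cs["top"];s=cs["side"]
def T(u,ox,oy,f,vx=0,vy=0): u=np.array(u,float); return np.c_[ox+(u[:,0]-vx)/f,oy+(u[:,1]-vy)/f]
at=T([(155,70),(257,92),(240,220),(130,195)],402,162,7.5)
asd=T([(115,395),(265,378),(297,447),(148,462)],360,240,7.5,0,300)
bt=T([(460,47),(607,47),(605,193),(455,193)],235,157,5,375)
bs=T([(489,361),(600,344),(651,388),(536,412)],275,165,5,375,300)
def fit(hx,hy,z,ut,us,x0):
    # order of corners: unknown; match nearest
    def f(p,o=0):
        q=np.array([(hx,hy),(hx,-hy),(-hx,-hy),(-hx,hy)]);C,S=np.cos(p[2]),np.sin(p[2])
        P=np.c_[p[0]+C*q[:,0]-S*q[:,1],p[1]+S*q[:,0]+C*q[:,1],0*q[:,0]+z]
        r=[]
        for cam,u in((c,ut),(s,us)):
            if u is None: continue
            w=proj(cam,P); d=w[:,None]-u[None]; j=np.argmin((d**2).sum(2),1); r.append(w-u[j])
        return np.concatenate(r).ravel()
    g=least_squares(f,x0);print(g.x,np.abs(g.fun).max().round(2),np.sqrt((g.fun**2).mean()).round(2));return g.x
for t,u in((at,asd),(at,None),(None,asd)): fit(22,17,64,t,u,[597,-270,-.2])
print("screw span mm",np.diff(ray(c,bt,75),axis=0))
for h in(36,37,38):
  fit(h,h,75,bt,bs,[595,143,0])
print(ray(c,[(427.6,171)],27),ray(s,[(400.5,267)],27))
print(ray(c,[(267,181.4)],75),ray(s,[(313.8,181)],75))
E
```

```text
[ 5.99621365e+02 -2.69717493e+02 -2.41972764e-01] 1.24 0.56
[ 5.99405089e+02 -2.69031467e+02 -2.03106174e-01] 0.83 0.46
[ 5.99403087e+02 -2.70704225e+02 -2.88582049e-01] 0.64 0.36
screw span mm [[  0.13012047 -75.82046771   0.        ]
 [-75.80428809  -0.52825738   0.        ]
 [ -0.29054369  76.55327504   0.        ]]
[5.97049343e+02 1.44571356e+02 1.54216083e-03] 1.22 0.73
[5.97077497e+02 1.44604872e+02 1.56379243e-03] 0.78 0.45
[5.97106979e+02 1.44640044e+02 1.58732401e-03] 0.73 0.29
[[ 634.22052196 -278.27727761   27.        ]] [[ 633.10985394 -278.26674307   27.        ]]
[[595.46981571 143.33620365  75.        ]] [[594.4931466  136.46931025  75.        ]]
```

Holder: (599.6,-269.7), yaw about -0.24; the tab tip confirms this at 35 mm and -0.245 rad. Well: (597,144.5), yaw about 0. I'll take the grasp with tool x along +holder y, which needs a spin of -139° and keeps J6 in the middle of its range at the well. First I move above the holder.

```bash
python3 -m jog '[{"grip":7,"dx":-0.2,"dy":0.2,"dz":2,"spin":-8},{"grip":7,"dx":-0.5,"dy":0.5,"dz":5,"spin":-18},{"grip":7,"dx":-0.8,"dy":1,"dz":8.5,"spin":-28},{"grip":7,"dx":-1.1,"dy":1.4,"dz":12,"spin":-38},{"grip":7,"dx":-1.4,"dy":1.8,"dz":15.5,"spin":-48},{"grip":7,"dx":-1.8,"dy":2.2,"dz":19,"spin":-58},{"grip":7,"dx":-2.1,"dy":2.6,"dz":22.5,"spin":-68},{"grip":7,"dx":-2.4,"dy":3,"dz":26,"spin":-78},{"grip":7,"dx":-2.7,"dy":3.4,"dz":29.5,"spin":-88},{"grip":7,"dx":-3,"dy":3.8,"dz":33,"spin":-98},{"grip":7,"dx":-3.3,"dy":4.1,"dz":36,"spin":-108},{"grip":7,"dx":-3.6,"dy":4.3,"dz":38.5,"spin":-118},{"grip":7,"dx":-3.8,"dy":4.3,"dz":40.5,"spin":-128},{"grip":7,"dx":-3.83,"dy":4.3,"dz":41.25,"spin":-136},{"grip":7,"dx":-3.83,"dy":4.3,"dz":41.25,"spin":-139},{"grip":7,"dx":-3.83,"dy":4.3,"dz":41.25,"spin":-139},{"grip":7,"dx":-3.83,"dy":4.3,"dz":41.25,"spin":-139}]' 30
python3 - <<'E'
from h import *
import pickle
c=viewer.camera("wrist");pickle.dump(c,open("w1.pkl","wb"));print(monitor.read_state());save(c,"w1.png",s=1.25)
# predicted top corners and hole
for n,p in(("pred",[599.6,-269.7,-.242]),):
    C,S=np.cos(p[2]),np.sin(p[2])
    q=[(0,0),(22,17),(22,-17),(-22,-17),(-22,17)]
    print((proj(c,[(p[0]+C*a-S*b,p[1]+S*a+C*b,64) for a,b in q])*1.25).round(1))
E
```

```text
clock: 2.28
eef_pos: [599.3, -269.6, 170.3]
eef_rot: [-1.57, -0.0, 1.324]
wrist_force: [0.3, 0.1, -0.4]
finger_gap: 70.0
{'clock': 2.325, 'joints': array([-4.78438597e-01,  5.74792434e-01,  1.23158413e+00,  3.66688674e-06,
        1.33536756e+00, -1.80219953e+00]), 'qd': array([-0.00049171, -0.00128176, -0.00249282, -0.00023872,  0.0004482 ,
       -0.00339954]), 'effort': array([ 7.41223432e-02, -6.82016945e+01, -3.53912151e+01, -3.01408174e-02,
        6.94031222e-02,  8.85056681e-03]), 'eef_pos': array([ 599.34653712, -269.60729914,  170.37821286]), 'eef_rot': array([-1.57064971e+00, -3.82098742e-05,  1.32376007e+00]), 'wrist_force': array([-0.10674967, -0.21715652, -0.39661926]), 'moment': array([ 0.02108097, -0.10094051,  0.01242442]), 'finger_gap': 70.11547026149235}
[[402.1 246.2]
 [425.9 275.5]
 [378.6 275.8]
 [377.3 215.6]
 [426.6 215.3]]
```

View pics/w1.png

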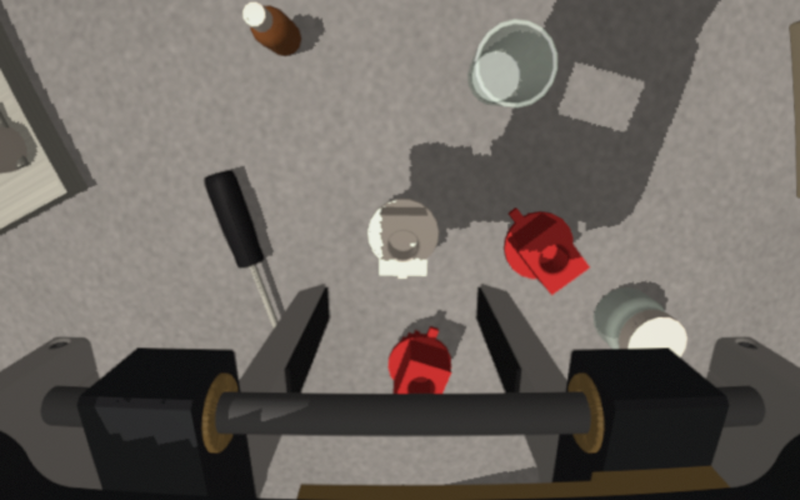

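The wrist view shows the white block's near edge at (380–428, 275) and its hole at (403,243). That agrees with the predicted (378.6–425.9, 275.6) to under 1 mm. I descend to TCP z 41.5, so the tips are 3.5 mm above the flange, and grip.

```bash
python3 -m jog '[{"grip":6,"dy":1.5},{"grip":6,"dy":4},{"grip":6,"dy":7},{"grip":6,"dy":10},{"grip":6,"dy":12},{"grip":6,"dy":12.85},{"grip":6,"dy":12.85},{"grip":6,"dy":12.85},{"grip":3,"dy":12.85},{"grip":3,"dy":12.85},{"grip":3,"dy":12.85},{"grip":3,"dy":12.85},{"grip":3,"dy":12.85},{"grip":3,"dy":12.85}]' 30
```

```text
validation failed for argument at $[0]...
```

```bash
python3 -m jog '[{"grip":6,"dx":0,"dy":1.5,"dz":0,"spin":0},{"grip":6,"dx":0,"dy":4,"dz":0,"spin":0},{"grip":6,"dx":0,"dy":7,"dz":0,"spin":0},{"grip":6,"dx":0,"dy":10,"dz":0,"spin":0},{"grip":6,"dx":0,"dy":12,"dz":0,"spin":0},{"grip":6,"dx":0,"dy":12.85,"dz":0,"spin":0},{"grip":6,"dx":0,"dy":12.85,"dz":0,"spin":0},{"grip":6,"dx":0,"dy":12.85,"dz":0,"spin":0},{"grip":3,"dx":0,"dy":12.85,"dz":0,"spin":0},{"grip":3,"dx":0,"dy":12.85,"dz":0,"spin":0},{"grip":3,"dx":0,"dy":12.85,"dz":0,"spin":0},{"grip":3,"dx":0,"dy":12.85,"dz":0,"spin":0},{"grip":3,"dx":0,"dy":12.85,"dz":0,"spin":0},{"grip":3,"dx":0,"dy":12.85,"dz":0,"spin":0}]' 30
```

```text
clock: 4.08
eef_pos: [599.5, -269.5, 42.2]
eef_rot: [-1.571, 0.0, 1.325]
wrist_force: [-0.5, -0.2, 2.9]
finger_gap: 33.6
```

```bash
python3 -m jog '[{"grip":3,"dx":0,"dy":-2,"dz":0,"spin":0},{"grip":3,"dx":0,"dy":-5,"dz":0,"spin":0},{"grip":3,"dx":0,"dy":-8,"dz":0,"spin":0},{"grip":3,"dx":1,"dy":-10.5,"dz":0.3,"spin":0},{"grip":3,"dx":3.5,"dy":-11,"dz":0.9,"spin":3},{"grip":3,"dx":7,"dy":-11,"dz":1.8,"spin":6},{"grip":3,"dx":10.5,"dy":-11,"dz":2.7,"spin":9},{"grip":3,"dx":14,"dy":-11,"dz":3.6,"spin":12},{"grip":3,"dx":17.5,"dy":-11,"dz":4.5,"spin":15},{"grip":3,"dx":21,"dy":-11,"dz":5.4,"spin":18},{"grip":3,"dx":24.5,"dy":-11,"dz":6.3,"spin":21},{"grip":3,"dx":28,"dy":-11,"dz":7.2,"spin":24},{"grip":3,"dx":31.5,"dy":-11,"dz":8.1,"spin":27},{"grip":3,"dx":35,"dy":-11,"dz":9,"spin":29},{"grip":3,"dx":38,"dy":-11,"dz":9.8,"spin":29},{"grip":3,"dx":39.7,"dy":-11,"dz":10.2,"spin":29},{"grip":3,"dx":40.1,"dy":-11,"dz":10.3,"spin":29},{"grip":3,"dx":40.1,"dy":-11,"dz":10.3,"spin":29},{"grip":3,"dx":40.1,"dy":-11,"dz":10.3,"spin":29}]' 30
python3 - <<'E'
from h import *
import pickle
W={n:viewer.camera(n) for n in("top","side","wrist")};pickle.dump(W,open("w2.pkl","wb"));st=monitor.read_state();print(st['eef_pos'],st['eef_rot'],st['wrist_force'],st['finger_gap'])
def crop(c,b,sz): return cv2.resize(c["color"][b[1]:b[3],b[0]:b[2],::-1],sz,interpolation=cv2.INTER_CUBIC)
a=crop(W["wrist"],(160,120,480,360),(800,600))
cv2.imwrite("pics/w2.png",a)
c=W["wrist"]
print("mouth centre in crop",((proj(c,[(597,144.5,75)])-[160,120])*2.5).round(0))
E
```

```text
clock: 6.45
eef_pos: [597.2, 143.6, 152.0]
eef_rot: [-1.571, 0.0, 0.818]
wrist_force: [-0.2, 0.6, -1.2]
finger_gap: 34.0
[597.21423884 143.89265626 152.00309141] [-1.57083927e+00 -6.07038770e-06  8.18149509e-01] [ 0.27072708  0.63735366 -2.35828873] 33.991651333181544
mouth centre in crop [[405. 215.]]
```

View pics/w2.png

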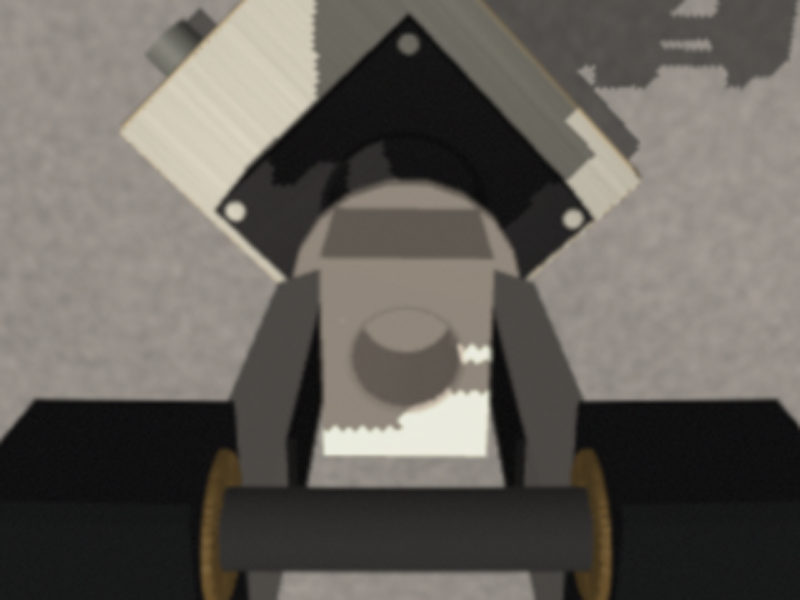

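The wrist view shows the holder squarely gripped with its hole centre at crop (405,357). The block's screws are at (235,211), (572,218) and (408,43). I intersect these to get the relative offset.

```bash
python3 - <<'E'
from h import *
import pickle
W=pickle.load(open("w2.pkl","rb"));c=W["wrist"]
f=lambda u:np.array(u,float)/2.5+[160,120]
S=ray(c,f([(235,211),(572,218),(408,43)]),75);print(S,(S[0]+S[1])/2, np.linalg.norm(S[0]-S[1]))
z=152-42+64
# block far/near top edges, hole
print("hole",ray(c,f([(405,357)]),z));q=ray(c,f([(331,209),(481,209)]),110+30)
Q=ray(c,f([(321,258),(494,257),(488,456),(323,456)]),z);print(Q,Q.mean(0))
E
```

```text
[[559.28245841 106.09035976  75.        ]
 [634.22079588 182.61216663  75.        ]
 [558.38200403 182.10471887  75.        ]] [596.75162715 144.35126319  75.        ] 107.10434795347456
hole [[596.44432547 145.10464976 174.        ]]
[[569.95726514 147.69397058 174.        ]
 [592.66136013 172.20523515 174.        ]
 [625.05565554 142.06148712 174.        ]
 [601.46713328 116.91486153 174.        ]] [597.28535352 144.7188886  174.        ]
```

The block centre (596.8,144.4) and the holder centre (about 597,144.9) agree within 1 mm. I lower to underside z of about 62, watching the force.

```bash
python3 -m jog '[{"grip":3,"dx":0,"dy":1,"dz":0,"spin":0},{"grip":3,"dx":0,"dy":2.5,"dz":0,"spin":0},{"grip":3,"dx":0,"dy":3,"dz":0,"spin":0},{"grip":3,"dx":0,"dy":3.2,"dz":0,"spin":0},{"grip":3,"dx":0,"dy":3.4,"dz":0,"spin":0},{"grip":3,"dx":0,"dy":3.6,"dz":0,"spin":0},{"grip":3,"dx":0,"dy":3.8,"dz":0,"spin":0},{"grip":3,"dx":0,"dy":3.8,"dz":0,"spin":0}]'
python3 -m jog '[{"grip":3,"dx":0,"dy":0.15,"dz":0,"spin":0},{"grip":3,"dx":0,"dy":0.3,"dz":0,"spin":0},{"grip":3,"dx":0,"dy":0.45,"dz":0,"spin":0},{"grip":3,"dx":0,"dy":0.6,"dz":0,"spin":0},{"grip":3,"dx":0,"dy":0.75,"dz":0,"spin":0},{"grip":3,"dx":0,"dy":0.9,"dz":0,"spin":0},{"grip":3,"dx":0,"dy":0.9,"dz":0,"spin":0}]'
```

```text
clock: 7.6
eef_pos: [597.1, 144.5, 113.8]
eef_rot: [-1.571, 0.0, 0.819]
wrist_force: [0.1, -0.1, -2.4]
finger_gap: 33.4
clock: 8.48
eef_pos: [597.1, 144.5, 104.8]
eef_rot: [-1.571, 0.0, 0.819]
wrist_force: [-0.8, -0.6, -1.6]
finger_gap: 33.7
```

```bash
python3 -m jog '[{"grip":3,"dx":0,"dy":0.1,"dz":0,"spin":0},{"grip":3,"dx":0,"dy":0.2,"dz":0,"spin":0},{"grip":3,"dx":0,"dy":0.3,"dz":0,"spin":0},{"grip":3,"dx":0,"dy":0.4,"dz":0,"spin":0},{"grip":3,"dx":0,"dy":0.4,"dz":0,"spin":0}]'
python3 -m jog '[{"grip":3,"dx":0,"dy":0.05,"dz":0,"spin":0},{"grip":3,"dx":0,"dy":0.1,"dz":0,"spin":0},{"grip":3,"dx":0,"dy":0.15,"dz":0,"spin":0},{"grip":3,"dx":0,"dy":0.15,"dz":0,"spin":0}]'
python3 -m jog '[{"grip":3,"dx":0,"dy":0.05,"dz":0,"spin":0},{"grip":3,"dx":0,"dy":0.1,"dz":0,"spin":0},{"grip":3,"dx":0,"dy":0.1,"dz":0,"spin":0}]'
```

```text
clock: 9.1
eef_pos: [597.1, 144.5, 100.9]
eef_rot: [-1.571, 0.0, 0.819]
wrist_force: [-0.3, 0.1, -1.8]
finger_gap: 33.7
clock: 9.6
eef_pos: [597.1, 144.5, 99.4]
eef_rot: [-1.571, 0.0, 0.819]
wrist_force: [-0.2, -0.3, -1.6]
finger_gap: 33.9
clock: 9.98
eef_pos: [597.2, 144.5, 98.7]
eef_rot: [-1.571, -0.0, 0.819]
wrist_force: [-1.4, 0.2, 0.7]
finger_gap: 33.3
```

```bash
python3 -m jog '[{"grip":3,"dx":0,"dy":0.05,"dz":0,"spin":0},{"grip":3,"dx":0,"dy":0.1,"dz":0,"spin":0},{"grip":3,"dx":0,"dy":0.15,"dz":0,"spin":0},{"grip":3,"dx":0,"dy":0.15,"dz":0,"spin":0}]'
```

```text
clock: 10.48
eef_pos: [597.2, 144.5, 97.1]
eef_rot: [-1.571, -0.0, 0.819]
wrist_force: [-0.2, -0.5, 3.6]
finger_gap: 34.0
```

A soft contact of about 5 N at the expected height, so the foot is resting on the key. Now I sweep the yaw upward in 5° steps and stop when the push force falls off.

```bash
cat > ok.py <<'E'
from h import *
import sys
s=monitor.read_state();w=s["wrist_force"];print("   yaw %.3f Mz %.2f"%(s["eef_rot"][2]-np.pi/2,s["moment"][2]))
sys.exit(0 if 1<w[2]<9 and np.hypot(w[0],w[1])<6 else 1)
E
set -e; exec 2>&1
python3 ok.py
python3 -m jog '[{"grip":3,"dx":0,"dy":0,"dz":0,"spin":-2.5},{"grip":3,"dx":0,"dy":0,"dz":0,"spin":-5},{"grip":3,"dx":0,"dy":0,"dz":0,"spin":-5}]' | grep -E "pos|force"; python3 ok.py
python3 -m jog '[{"grip":3,"dx":0,"dy":0,"dz":0,"spin":-2.5},{"grip":3,"dx":0,"dy":0,"dz":0,"spin":-5},{"grip":3,"dx":0,"dy":0,"dz":0,"spin":-5}]' | grep -E "pos|force"; python3 ok.py
python3 -m jog '[{"grip":3,"dx":0,"dy":0,"dz":0,"spin":-2.5},{"grip":3,"dx":0,"dy":0,"dz":0,"spin":-5},{"grip":3,"dx":0,"dy":0,"dz":0,"spin":-5}]' | grep -E "pos|force"; python3 ok.py
python3 -m jog '[{"grip":3,"dx":0,"dy":0,"dz":0,"spin":-2.5},{"grip":3,"dx":0,"dy":0,"dz":0,"spin":-5},{"grip":3,"dx":0,"dy":0,"dz":0,"spin":-5}]' | grep -E "pos|force"; python3 ok.py
```

```text
yaw -0.752 Mz 0.04
eef_pos: [597.2, 144.3, 97.0]
wrist_force: [0.3, -2.5, 3.3]
   yaw -0.665 Mz -0.06
eef_pos: [597.2, 144.4, 97.0]
wrist_force: [0.2, -2.0, 3.4]
   yaw -0.579 Mz -0.02
eef_pos: [597.2, 144.8, 96.7]
wrist_force: [1.8, 0.8, -0.3]
   yaw -0.492 Mz 0.03
```

The push fell away at yaw -0.49, so the key is in the notch. I turn 2.5° further towards the middle of the window, then ease down.

```bash
python3 -m jog '[{"grip":3,"dx":0,"dy":0,"dz":0,"spin":-1.25},{"grip":3,"dx":0,"dy":0,"dz":0,"spin":-2.5},{"grip":3,"dx":0,"dy":0,"dz":0,"spin":-2.5}]'; python3 ok.py
python3 -m jog '[{"grip":3,"dx":0,"dy":0.05,"dz":0,"spin":0},{"grip":3,"dx":0,"dy":0.1,"dz":0,"spin":0},{"grip":3,"dx":0,"dy":0.1,"dz":0,"spin":0}]'; python3 ok.py
```

```text
clock: 11.98
eef_pos: [596.9, 144.5, 96.7]
eef_rot: [-1.57, 0.0, 1.124]
wrist_force: [-0.4, 0.6, -1.8]
finger_gap: 33.8
   yaw -0.446 Mz 0.01
clock: 12.35
eef_pos: [597.1, 144.5, 95.9]
eef_rot: [-1.571, 0.0, 1.124]
wrist_force: [-0.9, 0.6, -2.0]
finger_gap: 33.5
   yaw -0.447 Mz 0.00
```

Free fall-off with no contact at all (-1.8 N is the holder's weight alone). I continue down towards home at TCP z of about 93.

```bash
python3 -m jog '[{"grip":3,"dx":0,"dy":0.05,"dz":0,"spin":0},{"grip":3,"dx":0,"dy":0.1,"dz":0,"spin":0},{"grip":3,"dx":0,"dy":0.15,"dz":0,"spin":0},{"grip":3,"dx":0,"dy":0.15,"dz":0,"spin":0}]'
python3 -m jog '[{"grip":3,"dx":0,"dy":0.04,"dz":0,"spin":0},{"grip":3,"dx":0,"dy":0.08,"dz":0,"spin":0},{"grip":3,"dx":0,"dy":0.08,"dz":0,"spin":0}]'
python3 -m jog '[{"grip":3,"dx":0,"dy":0.03,"dz":0,"spin":0},{"grip":3,"dx":0,"dy":0.05,"dz":0,"spin":0},{"grip":3,"dx":0,"dy":0.05,"dz":0,"spin":0}]'
```

```text
clock: 12.85
eef_pos: [597.1, 144.5, 94.4]
eef_rot: [-1.571, 0.0, 1.124]
wrist_force: [-0.0, 1.2, -2.3]
finger_gap: 34.1
clock: 13.22
eef_pos: [597.1, 144.5, 93.6]
eef_rot: [-1.571, 0.0, 1.124]
wrist_force: [0.6, 0.9, -1.6]
finger_gap: 33.8
clock: 13.6
eef_pos: [597.1, 144.5, 93.2]
eef_rot: [-1.571, 0.0, 1.124]
wrist_force: [0.7, 0.4, -1.5]
finger_gap: 33.8
```

```bash
python3 -m jog '[{"grip":3,"dx":0,"dy":0.03,"dz":0,"spin":0},{"grip":3,"dx":0,"dy":0.05,"dz":0,"spin":0},{"grip":3,"dx":0,"dy":0.05,"dz":0,"spin":0}]'
python3 -m jog '[{"grip":3,"dx":0,"dy":0.02,"dz":0,"spin":0},{"grip":3,"dx":0,"dy":0.03,"dz":0,"spin":0},{"grip":3,"dx":0,"dy":0.03,"dz":0,"spin":0}]'
```

```text
clock: 13.98
eef_pos: [597.2, 144.5, 93.1]
eef_rot: [-1.571, -0.0, 1.124]
wrist_force: [-2.9, -0.3, 5.6]
finger_gap: 33.8
clock: 14.35
eef_pos: [597.2, 144.5, 93.1]
eef_rot: [-1.571, -0.0, 1.124]
wrist_force: [-4.5, -0.2, 7.7]
finger_gap: 33.8
```

A firm stop at 93.1, which is 5.7 mm below the key contact: home. I relieve the push, open, retreat and look.

```bash
python3 -m jog '[{"grip":3,"dx":0,"dy":-0.04,"dz":0,"spin":0},{"grip":3,"dx":0,"dy":-0.06,"dz":0,"spin":0},{"grip":4.5,"dx":0,"dy":-0.06,"dz":0,"spin":0},{"grip":6,"dx":0,"dy":-0.06,"dz":0,"spin":0},{"grip":6,"dx":0,"dy":-0.06,"dz":0,"spin":0},{"grip":6,"dx":0,"dy":-0.06,"dz":0,"spin":0},{"grip":6,"dx":0,"dy":-0.06,"dz":0,"spin":0},{"grip":6,"dx":0,"dy":-0.06,"dz":0,"spin":0},{"grip":6,"dx":0,"dy":-1,"dz":0,"spin":0},{"grip":6,"dx":0,"dy":-3,"dz":0,"spin":0},{"grip":6,"dx":0,"dy":-6,"dz":0,"spin":0},{"grip":6,"dx":0,"dy":-10,"dz":0,"spin":0},{"grip":6,"dx":0,"dy":-12,"dz":0,"spin":0},{"grip":6,"dx":0,"dy":-12,"dz":0,"spin":0},{"grip":6,"dx":0,"dy":-12,"dz":0,"spin":0}]'
python3 - <<'E'
from h import *
import pickle
W={n:viewer.camera(n) for n in("top","side","wrist")};pickle.dump(W,open("w3.pkl","wb"))
def crop(c,b,sz): return cv2.resize(c["color"][b[1]:b[3],b[0]:b[2],::-1],sz,interpolation=cv2.INTER_CUBIC)
cv2.imwrite("pics/w3.png",np.hstack([crop(W["side"],(275,145,345,215),(400,400)),crop(W["wrist"],(210,100,410,300),(400,400))]))
y=-.447;C,S=np.cos(y),np.sin(y)
for zo in(0,6):
  P=[(597+C*a-S*b,144.5+S*a+C*b,51+64+zo) for a,b in((0,0),(22,17),(22,-17),(-22,-17),(-22,17))]
  print(zo,"side",((proj(W["side"],P)-[275,145])*400/70).round(0).tolist(),"wrist",((proj(W["wrist"],P)-[210,100])*2+[400,0]).round(0).tolist())
E
```

```text
clock: 16.23
eef_pos: [596.8, 144.4, 211.4]
eef_rot: [-1.57, 0.001, 1.124]
wrist_force: [0.2, -0.5, 0.8]
finger_gap: 59.9
0 side [[219.0, 131.0], [261.0, 119.0], [259.0, 144.0], [176.0, 144.0], [179.0, 119.0]] wrist [[624.0, 200.0], [663.0, 249.0], [585.0, 249.0], [583.0, 150.0], [665.0, 150.0]]
6 side [[218.0, 121.0], [260.0, 109.0], [259.0, 134.0], [175.0, 134.0], [179.0, 109.0]] wrist [[624.0, 204.0], [664.0, 254.0], [584.0, 254.0], [582.0, 153.0], [666.0, 153.0]]
```

View pics/w3.png

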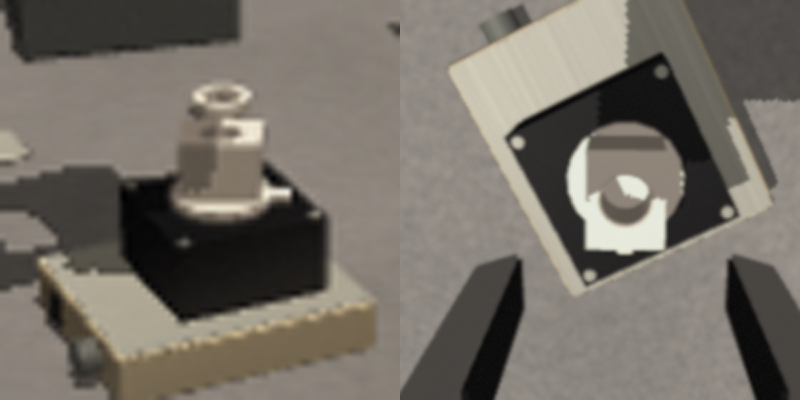

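The side view shows the flange flat on the block with the top's far edge at row 119, as predicted for home (6 mm high would be row 109). The wrist view shows the front edge at (585–665, 249), also as predicted for home. The gripper is clear.

```bash
python3 -c "
from cell import ticket,monitor;print(monitor.read_state()['wrist_force'],ticket.sign_off())"
```

```text
the job is handed in; nothing more can be done
[ 0.07665212 -0.40717324 -0.42946128] None
```

The white vial holder is in the stirrer's well, fully home and released, and I handed the job in at about 16.5 s of the 72 s.

**What I did:**
- I gripped the holder across its 34 mm sides and lowered it until the foot touched the key at TCP z of about 98.7 mm.
- I turned it under a push of about 5 N. The key popped into the notch at a holder yaw of about -0.49 rad, and I moved to about -0.45 rad to sit nearer the middle of the window.
- I lowered it without resistance to a firm stop at 93.1 mm, about 5.6 mm below where it touched the key. The wrist reading peaked at 7.7 N, or about 9 N of push, against the 30 N limit. I then eased off, opened the gripper and lifted clear.

**Last checks:**
- **Seating:** the side and wrist pictures match the fully-home height and not the 6 mm-high case. The flange looks flat on the block.
- **Position:** before insertion, the holder and well centres agreed within 1 mm in the wrist picture.
- **Release:** the gripper was clear and the wrist force was about zero.
- **Disagreement:** one early rough sighting of the well from the side camera was about 8 mm off in y. The fit to the block's screws and the wrist camera overruled it.
- **Bystanders:** I felt no contact with the other things on the bench, but I did not re-measure their positions.

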